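# Draw the support bar out of a coupon positioner

### The arm

A 7-joint arm with a two-finger parallel gripper is mounted at the origin on the work surface. World frame = base frame: x ahead of the robot, y to its left, z up, the work surface at z = 0. Lengths are in m, angles in degrees, forces in N, time in s.
With the tool pointing down it reaches from about 0.425 to 0.875 m from the base axis. Payload 4.7 kg.
Tool frame: the origin (TCP) lies on the mounting face of the last link; the fingertips stand 182 mm ahead of it and the grasp point (between the pads) lies 164 mm ahead of it; z points along the fingers, x is the direction in which the jaws open and shut, and the axes are right-handed (so a half turn about z gives the same grasp; the last joint's range is limited). The gripper opens to 87 mm and grips with 3 to 60 N. Pads are 19 mm wide; open, the fingers measure 117 mm over their backs; the gripper's body (75 mm by 190 mm) begins 51 mm behind the grasp point.
Start: joints at [73.803, 18.392, -4.016, 83.108, 1.295, 78.541, -3.26], TCP at [0.19, -0.622, 0.405] pointing down, gripper open.
Joint ranges: [-163.93, 163.93], [-17.29, 119.83], [-79.2, 71.16], [3.27, 140.29], [-89.18, 269.18], [5.43, 117.66], [-154.24, 154.24]. Speed limits (degrees/s): [147.25, 147.25, 180, 180, 180, 180, 180].

### API

Orientations are given as [roll, pitch, yaw] about the fixed x, y, z axes, in that order (R = Rz(yaw) Ry(pitch) Rx(roll)).
In Python, from cell import status, cams, env, outline_of, landmark_of gives the robot as it stands. The module is installed in compiled form; this text tells all that it offers.
- The arm moves only by the tool jog_arm, never from a script. Its argument "rows" is a list of rows, each a list of 7 numbers: the closure, from 0 (fully open) to 1 (shut), then the shift along the tool's x, y, z in m, then the turn, a rotation vector about the tool's x, y, z in degrees. A call has 1 to 12 rows; each row shifts and turns the commanded pose from where the row before left it, along the tool's axes as they then stand; what a row does not reach is not made up. A row lasts 1/12 s, in which the tool goes at most 41.7 mm and 7.16 degrees, less where a joint would pass 70% of its speed; a pose out of reach is approached as far as the arm can. A call with a gripper value outside its range is refused whole. The fingers move at their own pace and stop on an object; "grip_force" is the grip in N (left out, the last holds). Time passes only in rows, so rows that do not move let the fingers close. It gives the time, the measured TCP pose, the force and the opening at its end, in the units of the state.
- status.get_obs(): the state, without advancing time (a new reading comes with each control period).
- cams.read_camera(name): name is "side" or "top"; returns (picture, depth): 480x640x3 uint8, red, green, blue; 480x640 float32, m along the optical axis (not along the pixel's ray), 0 where there is no reading.
- cams.camera_params(name): a dict with "vfov" (degrees; the focal length in pixels is half the picture's height over the tangent of half this angle, whatever the lens; pixels are square), "cx", "cy" (the principal point, pixels), "eye" and "attitude" of the camera in the world. Camera axes: x right, y up, looking along -z (the intrinsics and any distortion apply to the point x, -y, -z); pixel columns grow to the right and rows downward; lengths in m; the calibration is good to about 2 mm. A picture is of the moment at which its call begins. camera_params takes no time and is no camera call.
- env.sign_off(): hands the job in, once; it reports no verdict.
Trained networks look in the newest picture that a camera, given by its name, has taken for a name from the list of things; names that differ only in an ending like _2 or _b are one class to them, and where a whole thing is asked for, a point or a joint stands for the part that bears it (a point fixed in the world has none). Each returns a list of dicts, best first, with "conf" (0 to 1); they miss things now and then, are a little off and sometimes report something else, mostly with a low value. They report only what shows in the picture. A call takes as long as a camera call.
- outline_of(camera, name): "pixels" (480x640 bool, what is visible of it) and "box" ([left, top, right, bottom] in pixels, round what is visible of it).
- landmark_of(camera, name): "position" ([row, column] in pixels: a listed point, or the origin of a listed thing).
The state is a dict: "time_s": time; "qpos": joint angles; "joint_velocities": joint speeds; "effort": joint torques, N m; "tool_pos": TCP position; "tool_rot": TCP orientation; "force": force on the tool from outside, world axes, zero at the start; "wrist_torque": the same for the moment, N m; "grip_width": finger opening in m.
Only numpy, scipy, OpenCV 4.12 (cv2) and the standard library are available. Lean on these libraries where they do the work, as an engineer would, in place of code of your own. Each camera call takes 0.05 s, during which the arm holds its last target. There are 200 camera calls.

### The job

Take the steel support bar out of the weld-coupon positioner and lay it in the two vees of the low cradle, seated in both and roughly centred: draw it forward out of the mouth of the sleeve, regrasping along its length as it comes, and keep it level so that it never sags or falls. The clamp lever on the sleeve may or may not have been left tight: if the bar will not slide, swing the lever anticlockwise (seen from above) to free it. Set the bar down, do not drop it, and leave the flap disc, the hammer and the welding magnet where they are.

Things in the scene. Friction and masses are not known exactly. Their poses are not given: they have to be found in the camera images.
- bar_center (a point): Centre of the support bar, half-way along and on its axis. Round steel bar, 28 mm diameter, 420 mm long, 430 to 650 g evenly spread. Its own x axis runs along the bar towards the slotted front end, which sticks 85 to 115 mm out of the sleeve at the start; the rest lies inside the sleeve, resting loosely on the floor of the bore.
- positioner: Bench coupon positioner, bolted down: grey base plate 300 x 120 x 12 mm, two saddles, and on them a level round sleeve (steel pipe 42 mm outside with 48 mm end collars, 33 mm bore, 320 mm long, axis 110 mm above the bench). Origin on the bench under the mouth of the sleeve; x points level out of the mouth (the way the bar is drawn), z up.
- mouth (a point): Centre of the sleeve's mouth, on its axis, 110 mm above the bench; x points out of the mouth, along the sleeve's axis. The bar's axis lies 3 mm lower while it rests in the bore. Nothing stands in front of the mouth at bar height.
- lever_hub (a point): Top centre of the black clamp lever's round hub (25 mm diameter, upright turning axis) on the sleeve, 130 mm behind the mouth, 186 mm above the bench.
- lever_tip (a point): On the axis of the lever's round handle (16 mm thick, nearly level), 80 mm from the hub's axis, 16 mm from its end, 188 mm above the bench, 57 mm over the sleeve. An indexing lever: its angle does not show whether it is tight. Anticlockwise from above loosens; a swing of 0.8 rad always frees it; its stop comes 0.25 to 1.4 rad on. Turning takes up to 15 N here; it stays as left. A free bar slides with under 12 N.
- cradle_seat (a point): Cradle fixed to the bench: dark steel flat 300 x 80 x 8 mm with two upright 90 degree vees of angle iron, each 40 mm long, 220 mm apart between centres along x, 57 mm wide at the top, tops 68 mm above the bench. This point is the bar's centre when seated and centred: half-way between the vees, 60 mm above the bench; x runs along the vees. 180 mm free between them. Either way round is right.
- flap_disc: Flap disc, 115 mm diameter, 12 mm thick, lying on the bench; origin at the centre of its underside. Leave alone.
- hammer: Hammer 260 mm long lying on the bench, handle along its own x axis, under 40 mm high. Leave alone.
- magnet_square: Triangular welding magnet, grey, about 110 x 110 x 16 mm, lying on the bench in front of the positioner; origin near its middle, on the bench. Leave alone.

How it is judged:
By the outcome, as a careful person would: the job done as asked, in the order asked, and still so for the second after the job is handed in, with the robot touching nothing.
It also fails if it takes over 72 s, if anything falls off the work surface, if the arm or the gripper's body presses on something with over 40 N, if the wrist force passes 120 N, or if a joint passes its speed limit or range.

## Working session

There is one attempt and no reset: what is moved stays moved. The work goes in short steps, Python scripts to look and compute and a tool call to move; the robot and the scene stay as the last step left them, time stands still between calls to the robot, and variables do not carry over. Pictures are saved under pics/ and viewed, about 8 in all and at most 12, crops included, and the job is handed in when it is done.

Besides the shell and the picture viewer there is one more tool, called after "Emit:" as a command line: name --pt "numbers of a row" for each row, then --argument value for the rest. jog_arm: Moves the arm, as the interface text tells. Its arguments: {"type":"object","properties":{"rows":{"type":"array"},"grip_force":{"type":"number"}},"required":["rows"]}

```bash
mkdir -p pics
cat > h.py <<'E'
import numpy as np, cv2
from cell import status, cams, env, outline_of, landmark_of
from scipy.spatial.transform import Rotation as R
def K(c):
    p=cams.camera_params(c); f=240/np.tan(np.radians(p['vfov'])/2); return p,f
E
python3 - <<'E'
from h import *
for c in('side','top'):
    print(cams.camera_params(c))
    im,d=cams.read_camera(c); cv2.imwrite(f'pics/{c}0.png',im[:,:,::-1]); np.save(f'd_{c}.npy',d)
    for n in['bar_center','mouth','lever_hub','lever_tip','cradle_seat','flap_disc','hammer','magnet_square','positioner']:
        print(c,n,[(np.round(r['position'],1),round(r['conf'],2)) for r in landmark_of(c,n)][:3])
print(status.get_obs())
E
```

```text
{'vfov': 47.49529945323589, 'cx': 318.7079314405575, 'cy': 236.78565876787152, 'eye': array([ 0.47083824, -0.93539928,  0.74890093]), 'attitude': array([57.20901805, -0.38359384, -3.59813767])}
side bar_center []
side mouth [(array([226. , 335.2]), 0.61)]
side lever_hub [(array([168.1, 333.8]), 0.54), (array([267.5, 335.4]), 0.27)]
side lever_tip [(array([159.9, 308.5]), 0.88)]
side cradle_seat [(array([300.2, 281.9]), 0.57)]
side flap_disc []
side hammer [(array([407.4, 372.4]), 0.58)]
side magnet_square [(array([326.2, 383.3]), 0.8), (array([158.9, 309.6]), 0.73), (array([224.9, 334. ]), 0.36)]
side positioner [(array([265.9, 332.8]), 0.74)]
{'vfov': 46.692352514724256, 'cx': 323.05157379547495, 'cy': 237.68626770157957, 'eye': array([0.2910711 , 0.00892323, 1.35063832]), 'attitude': array([ 12.13604068,   0.26490133, -93.13262609])}
top bar_center []
top mouth [(array([283.3, 355.5]), 0.61), (array([231.8, 283.3]), 0.59), (array([219.9, 449.4]), 0.47)]
top lever_hub [(array([220.4, 223.6]), 0.66)]
top lever_tip [(array([249.5, 197. ]), 0.85)]
top cradle_seat [(array([282.5, 358. ]
[... 307 characters left out ...]
]), 0.2)]
{'time_s': 1.0, 'qpos': array([73.80168379, 18.39054186, -4.01643039, 83.10737796,  1.29517959,
       78.54023028, -3.25876231]), 'joint_velocities': array([-0.0201715 , -0.05526011,  0.03352904,  0.06177403,  0.03617551,
        0.00200745,  0.02842156]), 'effort': array([-3.18690627e-05, -4.91108036e+01, -4.02982011e-01, -3.12775111e+01,
       -6.35100785e-02,  3.34990479e-02,  2.41095080e-06]), 'tool_pos': array([ 0.19009312, -0.62158736,  0.40480377]), 'tool_rot': array([ 1.79997226e+02, -6.99254573e-03, -7.29913044e+01]), 'force': array([-0.53169537, -0.07931292, -0.58008796]), 'wrist_torque': array([ 0.00185783,  0.00797729, -0.05003631]), 'grip_width': 0.08688525383928479}
```

View pics/top0.png

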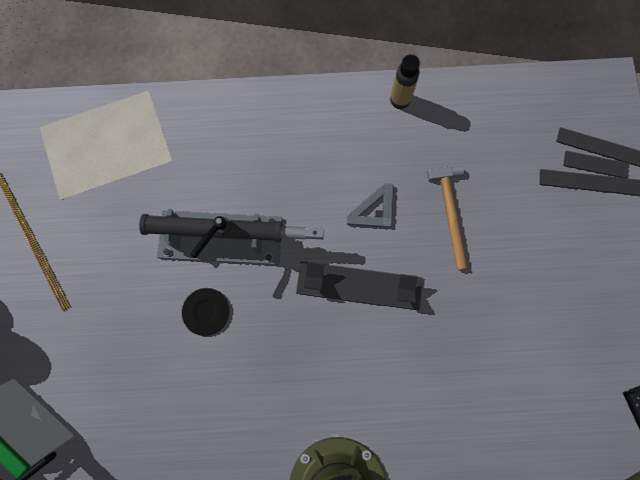

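View pics/side0.png

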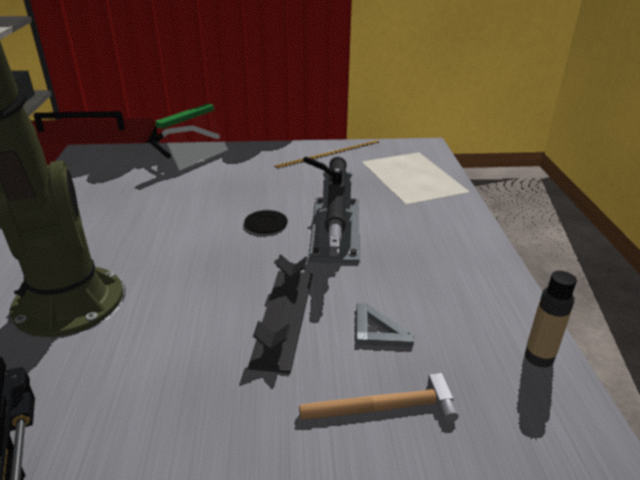

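The top view shows the sleeve running left to right: mouth about (283,230), bar tip about (323,233), hub (220,222), lever tip (197,250). The cradle is at about (361,285), the magnet at (378,207), the hammer at (452,215) and the flap disc at (206,312). The side view agrees.

```bash
cat >> h.py <<'E'
def cam(c):
    p,f=K(c); return np.array(p['eye']),R.from_euler('xyz',p['attitude'],degrees=True).as_matrix(),f,p['cx'],p['cy']
def pts(c,d,rows,cols):
    e,M,f,cx,cy=cam(c); z=d[rows,cols]
    P=np.stack([(cols-cx)/f*z,-(rows-cy)/f*z,-z],-1); return P@M.T+e
def atz(c,r,col,z):
    e,M,f,cx,cy=cam(c); v=M@np.array([(col-cx)/f,-(r-cy)/f,-1]); return e+v*(z-e[2])/v[2]
def cloud(c,d):
    r,q=np.mgrid[0:480,0:640]; return pts(c,d,r,q)
E
python3 - <<'E'
from h import *
np.set_printoptions(precision=4,suppress=True)
d=np.load('d_top.npy'); P=cloud('top',d)
for r,c in[(150,250),(400,150),(400,500),(350,350),(120,550),(260,420),(100,250)]: print('bench',r,c,P[r,c])
# sleeve/bar/lever profile
print('cols along sleeve: max z in band')
for c in range(140,332,8):
    b=P[205:245,c]; i=np.argmax(b[:,2]); print(c,i+205,b[i])
S=P.reshape(-1,3)
for n,(r,c),z in[('mouth',(231.8,283.3),.110),('hub',(220.4,223.6),.186),('tip',(249.5,197),.188),('cr',(282.5,358),.06),('disc',(310.1,202.7),0),('pos',(241.7,285.1),0),('ham',(217.5,451.7),0),('mag',(206.8,369.7),0)]: print(n,atz('top',r,c,z))
for n,(r,c),z in[('mouth',(226,335.2),.110),('hub',(168.1,333.8),.186),('tip',(159.9,308.5),.188),('cr',(300.2,281.9),.06),('pos',(265.9,332.8),0),('ham',(407.4,372.4),0),('mag',(326.2,383.3),0)]: print('side',n,atz('side',r,c,z))
# cradle flat and vee tops
import cv2
reg=np.zeros((480,640),bool); reg[258:312,290:432]=1
for lo,hi in((.004,.014),(.05,.085)):
    m=reg&(P[...,2]>lo)&(P[...,2]<hi); q=P[m]; 
    print(lo,len(q),cv2.minAreaRect((q[:,:2]*1000).astype(np.float32)),np.percentile(q[:,2],[5,50,95]))
E
```

```text
bench 150 250 [ 0.8225  0.1744 -0.0004]
bench 400 150 [0.2161 0.4238 0.0039]
bench 400 500 [ 0.1716 -0.3915  0.0016]
bench 350 350 [ 0.3048 -0.05   -0.0038]
bench 120 550 [ 0.8593 -0.6048  0.0036]
bench 260 420 [ 0.5123 -0.2362 -0.0016]
bench 100 250 [0.9581 0.1698 0.0067]
cols along sleeve: max z in band
140 222 [0.6108 0.4094 0.1373]
148 219 [0.6173 0.392  0.1357]
156 224 [0.6056 0.375  0.1319]
164 222 [0.6087 0.3564 0.1338]
172 222 [0.6083 0.3389 0.1318]
180 224 [0.602  0.3202 0.1343]
188 223 [0.6035 0.3024 0.1333]
196 233 [0.2911 0.0089 1.3506]
204 238 [0.5525 0.2533 0.1968]
212 214 [0.2911 0.0089 1.3506]
220 222 [0.5877 0.2203 0.1885]
228 225 [0.5884 0.2087 0.1551]
236 226 [0.5905 0.1944 0.1335]
244 223 [0.5964 0.1762 0.1336]
252 231 [0.5771 0.1588 0.1329]
260 231 [0.5755 0.1406 0.1352]
268 228 [0.5813 0.1224 0.1357]
276 213 [0.2911 0.0089 1.3506]
284 230 [0.5774 0.0875 0.1243]
292 230 [0.5766 0.0694 0.1235]
300 231 [0.5737 0.0515 0.1216]
308 230 [0.5747 0.0332 0.1229]
316 232 [0.5689 0.0154 0.1236]
324 239 [ 0.577  -0.0028  0.0046]
mouth [0.5766 0.0901 0.11  ]
hub [0.5915 0.2129 0.186 ]
tip [0.5302 0.2703 0.188 ]
cr [ 0.4572 -0.0759  0.06  ]
disc [0.4187 0.2998 0.    ]
pos [0.5765 0.0939 0.    ]
ham [ 0.6151 -0.3248  0.    ]
mag [ 0.6542 -0.1221  0.    ]
side mouth [0.5769 0.0966 0.11  ]
side hub [0.584  0.2344 0.186 ]
side tip [0.5261 0.2789 0.188 ]
side cr [ 0.4555 -0.0953  0.06  ]
side pos [0.5739 0.0971 0.    ]
side ham [ 0.6066 -0.3173  0.    ]
side mag [ 0.6583 -0.1157  0.    ]
0.004 3233 ((459.7508239746094, -85.42137145996094), (344.630126953125, 129.78524780273438), 86.87150573730469) [0.0044 0.0081 0.0122]
0.05 670 ((458.41015625, -82.87062072753906), (261.0142517089844, 63.94877624511719), 79.1477279663086) [0.0511 0.0608 0.0696]
```

Run:
```python
from h import *
from scipy.optimize import least_squares as LS
np.set_printoptions(precision=4,suppress=True)
ds=[cams.read_camera('top')[1] for _ in range(4)]
d=np.median(ds,axis=0); np.save('d_top.npy',d); P=cloud('top',d)
Q=P[200:248,135:328].reshape(-1,3); Q=Q[np.isfinite(Q).all(1)]
A=Q[(Q[:,2]>.113)&(Q[:,2]<.14)&(((Q[:,1]>.11)&(Q[:,1]<.20))|((Q[:,1]>.285)&(Q[:,1]<.385)))]
B=Q[(Q[:,2]>.1)&(Q[:,2]<.13)&(Q[:,1]<.085)&(Q[:,1]>-.03)]
f=lambda p:np.r_[np.hypot((A[:,0]-p[0]-p[1]*(A[:,1]-.2))*np.cos(np.arctan(p[1])),A[:,2]-.110-p[2])-.0215,]
s=LS(f,[.59,.1,0],loss='soft_l1',f_scale=.003); print('sleeve x at y=.2, slope dx/dy, dz',s.x,len(A))
g=lambda p:np.hypot((B[:,0]-p[0]-p[1]*(B[:,1]-.05)),B[:,2]-.107-p[2])-.014
s2=LS(g,[.575,.1,0],loss='soft_l1',f_scale=.003); print('bar x at y=.05',s2.x,len(B),'y range',np.percentile(B[:,1],[0,2,98,100]))
print('sleeve pred at .05', s.x[0]-.15*s.x[1])
C=P[255:312,290:432].reshape(-1,3); V=C[(C[:,2]>.037)&(C[:,2]<.08)]
def fc(p):
    n=np.array([np.cos(p[1]),-np.sin(p[1])]); u=(V[:,0]-p[0])*n[0]+(V[:,1]+.085)*n[1]
    return (V[:,2]-.0402-p[2]-np.abs(u))/1.4
for t0 in(.1,0,.2):
    s3=LS(fc,[.458,t0,0],loss='soft_l1',f_scale=.003); print('cradle x at y=-.085, angle dx/dy',s3.x,s3.cost)
t=s3.x[1]; v=(V[:,1]+.085)*np.cos(t)+(V[:,0]-s3.x[0])*np.sin(t)
print('v hist',np.histogram(v,bins=np.arange(-.16,.161,.01)))
F=C[(C[:,2]>.003)]; v=(F[:,1]+.085)*np.cos(t)+(F[:,0]-s3.x[0])*np.sin(t); u=(F[:,0]-s3.x[0])*np.cos(t)-(F[:,1]+.085)*np.sin(t)
print(np.histogram(v[abs(u)<.03],bins=np.arange(-.18,.181,.01)))
for c in('top',):
    e,M,f_,cx,cy=cam(c)
H=P[205:240,210:235].reshape(-1,3);H=H[(H[:,2]>.178)&(H[:,2]<.2)]; print('hub',len(H),np.median(H,0))
L=P[215:265,180:222].reshape(-1,3);L=L[(L[:,2]>.165)&(L[:,2]<.22)]; print('lever',len(L),L[np.argsort(L[:,1])][::25])
```

```text
sleeve x at y=.2, slope dx/dy, dz [ 0.59    0.1127 -0.0005] 1613
bar x at y=.05 [0.5736 0.0834 0.0005] 430 y range [-0.0009  0.0002  0.0831  0.0845]
sleeve pred at .05 0.5731119903691252
cradle x at y=-.085, angle dx/dy [ 0.4576  0.1896 -0.0001] 0.0008207379637940112
cradle x at y=-.085, angle dx/dy [ 0.4576  0.1896 -0.0001] 0.000820737963794014
cradle x at y=-.085, angle dx/dy [ 0.4576  0.1896 -0.0001] 0.0008207379637940112
v hist (array([  0,   0,   0,  82, 123, 115, 115,  45,   0,   0,   0,   0,   0,
         0,   0,   0,   0,   0,   0,   0,   0,   0,   0,   0,   0,  84,
       117, 112, 115,  34,   0,   0]), array([-0.16, -0.15, -0.14, -0.13, -0.12, -0.11, -0.1 , -0.09, -0.08,
       -0.07, -0.06, -0.05, -0.04, -0.03, -0.02, -0.01,  0.  ,  0.01,
        0.02,  0.03,  0.04,  0.05,  0.06,  0.07,  0.08,  0.09,  0.1 ,
        0.11,  0.12,  0.13,  0.14,  0.15,  0.16]))
(array([  2,   4,   8,  74,  66,  85, 124, 119, 130, 145, 103, 102, 102,
       100, 104, 101, 101, 101, 102, 103, 100, 103, 100, 102, 101, 102,
        99, 125, 119, 115, 118,  82, 101,  33,   1,   3]), array([-0.18, -0.17, -0.16, -0.15, -0.14, -0.13, -0.12, -0.11, -0.1 ,
       -0.09, -0.08, -0.07, -0.06, -0.05, -0.04, -0.03, -0.02, -0.01,
        0.  ,  0.01,  0.02,  0.03,  0.04,  0.05,  0.06,  0.07,  0.08,
        0.09,  0.1 ,  0.11,  0.12,  0.13,  0.14,  0.15,  0.16,  0.17,
        0.18]))
hub 163 [0.5853 0.2292 0.1823]
lever 360 [[0.5951 0.2186 0.1852]
 [0.5905 0.2227 0.1868]
 [0.5779 0.2272 0.1754]
 [0.5769 0.2306 0.1805]
 [0.5925 0.2345 0.1815]
 [0.5611 0.2387 0.1838]
 [0.5725 0.2431 0.1831]
 [0.5579 0.2481 0.1909]
 [0.547  0.2522 0.1919]
 [0.5449 0.2564 0.1925]
 [0.5428 0.2605 0.193 ]
 [0.5388 0.2649 0.1927]
 [0.5234 0.2688 0.1948]
 [0.5193 0.2729 0.1952]
 [0.5216 0.2791 0.1961]]
```

Emit:
jog_arm --pt "0 0 0 0 0 0 -3.3" --pt "0 0 0 0 0 0 -7" --pt "0 0 0 0 0 0 -7" --pt "0 0 0 0 0 0 -7" --pt "0 0 0 0 0 0 -7" --pt "0 0 0 0 0 0 -7" --pt "0 0 0 0 0 0 -7" --pt "0 0 0 0 0 0 -7" --pt "0 0 0 0 0 0 -7" --pt "0 0 0 0 0 0 -7" --pt "0 0.004 -0.0095 0 0 0 0" --pt "0 0.012 -0.0275 0 0 0 0"

```text
time_s: 2.2
tool_pos: [0.207, -0.5887, 0.404]
tool_rot: [179.9, 0.1, -7.3]
force: [0.1, 0.6, 0.7]
grip_width: 0.0874
```

Emit:
jog_arm --pt "0 0.016 -0.037 0 0 0 0" --pt "0 0.016 -0.037 0 0 0 0" --pt "0 0.016 -0.037 0 0 0 0" --pt "0 0.016 -0.037 0 0 0 0" --pt "0 0.016 -0.037 0 0 0 0" --pt "0 0.016 -0.037 0 0 0 0" --pt "0 0.016 -0.037 0 0 0 0" --pt "0 0.016 -0.037 0 0 0 0" --pt "0 0.016 -0.037 0 0 0 0" --pt "0 0.016 -0.037 0 0 0 0" --pt "0 0.016 -0.037 0 0 0 0" --pt "0 0.016 -0.037 0 0 0 0"

```text
time_s: 3.2
tool_pos: [0.453, -0.1653, 0.405]
tool_rot: [179.9, -0.0, -6.9]
force: [-0.2, -0.9, 0.0]
grip_width: 0.0871
```

Emit:
jog_arm --pt "0 0.016 -0.037 0 0 0 0" --pt "0 0.016 -0.037 0 0 0 0" --pt "0 0.016 -0.037 0 0 0 0" --pt "0 0.016 -0.037 0 0 0 0" --pt "0 0.016 -0.037 0 0 0 0" --pt "0 0.012 -0.028 0 0 0 0" --pt "0 0.0054 -0.0095 0 0 0 0" --pt "0 0 0 0 0 0 0"

```text
time_s: 3.87
tool_pos: [0.5755, 0.0456, 0.4046]
tool_rot: [-179.9, 0.0, -6.5]
force: [0.4, -0.2, 0.1]
grip_width: 0.0877
```

Emit:
jog_arm --pt "0 -0.0028 0 0.02 0 0 0" --pt "0 0 0 0.03 0 0 0" --pt "0 0 0 0.03 0 0 0" --pt "0 0 0 0.03 0 0 0" --pt "0 0 0 0.016 0 0 0" --pt "0 0 0 0.0076 0 0 0" --pt "0 0 0 0 0 0 0" --pt "1 0 0 0 0 0 0" --pt "1 0 0 0 0 0 0" --pt "1 0 0 0 0 0 0" --pt "1 0 0 0 0 0 0" --pt "1 0 0 0 0 0 0" --grip_force 35

```text
time_s: 4.87
tool_pos: [0.5729, 0.0419, 0.272]
tool_rot: [180.0, -0.1, -6.7]
force: [-0.7, 0.2, 0.5]
grip_width: 0.0615
```

Emit:
jog_arm --pt "1 0 0 0 0 0 0" --pt "1 0 0 0 0 0 0" --pt "1 0 0 0 0 0 0"

```text
time_s: 5.12
tool_pos: [0.5726, 0.0418, 0.2712]
tool_rot: [180.0, -0.0, -6.7]
force: [0.1, 0.2, 0.1]
grip_width: 0.0418
```

Emit:
jog_arm --pt "1 0 0.002 0 0 0 0" --pt "1 0 0.002 0 0 0 0" --pt "1 0 0.002 0 0 0 0"

```text
time_s: 5.37
tool_pos: [0.5713, 0.0378, 0.271]
tool_rot: [-179.8, 0.1, -6.6]
force: [-1.0, 7.9, -0.9]
grip_width: 0.0269
```

Emit:
jog_arm --pt "1 0 0 0 0 0 0" --pt "1 0 0 0 0 0 0" --pt "1 0 0.002 0 0 0 0" --pt "1 0 0.002 0 0 0 0"

```text
time_s: 5.7
tool_pos: [0.571, 0.0368, 0.271]
tool_rot: [-179.5, 0.0, -6.5]
force: [1.3, 15.7, -4.5]
grip_width: 0.0273
```

Emit:
jog_arm --pt "1 0 0.002 0 0 0 0" --pt "1 0 0.002 0 0 0 0"

```text
time_s: 5.87
tool_pos: [0.5707, 0.0359, 0.271]
tool_rot: [-179.2, -0.0, -6.4]
force: [3.4, 21.5, -7.4]
grip_width: 0.0273
```

Run:
```python
from h import *
d=np.median([cams.read_camera('top')[1] for _ in range(3)],axis=0);P=cloud('top',d);P0=cloud('top',np.load('d_top.npy'))
for p in(P0,P):
    b=p[226:238,300:350]; m=(b[...,2]>.1)&(b[...,2]<.13); print(m.any(0).nonzero()[0]+300, b[m][:,1].min())
o=status.get_obs();print(o['tool_pos'],o['force'],o['grip_width'])
```

```text
[300 301 302 303 304 305 306 307 308 309 310 311 312 313 314 315 316 317
 318 319 320 321 322 323] -0.0008517323644956932Traceback (most recent call last):
  File "<stdin>", line 4, in <module>
    return umr_minimum(a, axis, None, out, keepdims, initial, where)
ValueError: zero-size array to reduction operation minimum which has no identity
```

The pull force reached 21 N, well over the 12 N a free bar needs, with only about 2 mm of give. The clamp is tight, so I'll let go and swing the lever.

Emit:
jog_arm --pt "1 0 -0.004 0 0 0 0" --pt "1 0 -0.002 0 0 0 0" --pt "0 0 0 0 0 0 0" --pt "0 0 0 0 0 0 0" --pt "0 0 0 0 0 0 0" --pt "0 0 0 -0.01 0 0 0" --pt "0 0 0 -0.03 0 0 0" --pt "0 0 0 -0.035 0 0 0" --pt "0.5 0 0 -0.035 0 0 0" --pt "1 0 -0.01 -0.03 0 0 0" --pt "1 -0.005 -0.03 0 0 0 0" --pt "1 -0.005 -0.035 0 0 0 0"

```text
time_s: 7.02
tool_pos: [0.5718, 0.1072, 0.4145]
tool_rot: [179.9, -0.3, -7.1]
force: [-0.2, 0.9, -1.2]
grip_width: 0.0473
```

Emit:
jog_arm --pt "1 -0.005 -0.035 0 0 0 0" --pt "1 -0.005 -0.035 0 0 0 0" --pt "1 -0.005 -0.035 0 0 0 0" --pt "1 -0.005 -0.035 0 0 0 0" --pt "1 -0.005 -0.03 0 0 0 0" --pt "1 -0.003 -0.01 0 0 0 0" --pt "1 0 0 0 0 0 0" --pt "1 0 0 0 0 0 0" --pt "1 0 0 0 0 0 0"

```text
time_s: 7.77
tool_pos: [0.5647, 0.2893, 0.4112]
tool_rot: [179.9, -0.1, -6.9]
force: [-0.0, -0.3, 0.3]
grip_width: 0.0006
```

Run:
```python
from h import *
o=status.get_obs();print(o['tool_pos'],o['tool_rot'],o['force'],o['grip_width'])
im,d=cams.read_camera('side'); cv2.imwrite('pics/s1.png',cv2.resize(im[100:300,200:450,::-1],None,fx=3,fy=3))
for n in('lever_tip','lever_hub'):
  for c in('side','top'):
    if c=='top' and n=='lever_tip': cams.read_camera('top')
    print(c,n,[(r['conf'],atz(c,*r['position'],.187)) for r in landmark_of(c,n)][:2])
```

```text
[0.56472349 0.28926591 0.41122782] [ 1.79893295e+02 -5.23623631e-02 -6.87194556e+00] [-0.03069118 -0.32523183  0.26072532] 0.0006319725164147462
side lever_tip [(0.83, array([0.52996913, 0.26375252, 0.187     ]))]
top lever_tip []
side lever_hub [(0.74, array([0.58341655, 0.2389225 , 0.187     ]))]
top lever_hub [(0.68, array([0.58860762, 0.22137692, 0.187     ])), (0.61, array([ 0.44439612, -0.06479957,  0.187     ]))]
```

View pics/s1.png

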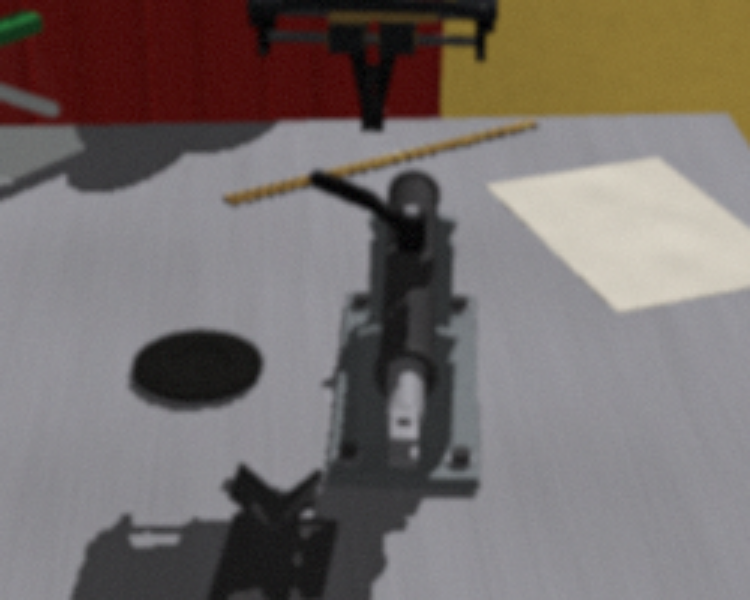

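The picture shows the closed fingertips (about (372,125) in the crop) hanging behind the lever handle (tip about (318,178)), clear of it. Now I'll go down and push.

Emit:
jog_arm --pt "1 -0.0035 -0.0085 0 0 0 0" --pt "1 0 0 0.02 0 0 0" --pt "1 0 0 0.025 0 0 0" --pt "1 0 0 0.012 0 0 0" --pt "1 0 0 0 0 0 0"

```text
time_s: 8.48
tool_pos: [0.5603, 0.2999, 0.3508]
tool_rot: [179.8, 0.3, -6.7]
force: [-0.7, -0.6, -0.4]
grip_width: 0.0004
```

Emit:
jog_arm --pt "1 -0.0055 0.0065 0 0 0 0" --pt "1 -0.0055 0.0065 0 0 0 0" --pt "1 -0.0055 0.0065 0 0 0 0"

```text
time_s: 8.73
tool_pos: [0.5422, 0.2832, 0.3556]
tool_rot: [-179.9, -0.1, -6.7]
force: [0.0, 1.5, 0.1]
grip_width: 0.0005
```

Emit:
jog_arm --pt "1 -0.0045 0.0065 0 0 0 0" --pt "1 -0.0045 0.0065 0 0 0 0" --pt "1 -0.004 0.0065 0 0 0 0"

```text
time_s: 8.98
tool_pos: [0.5269, 0.2645, 0.355]
tool_rot: [-180.0, -0.1, -6.7]
force: [0.9, 0.5, 1.2]
grip_width: 0.0006
```

Emit:
jog_arm --pt "1 -0.002 0.0075 0 0 0 0" --pt "1 -0.001 0.0075 0 0 0 0" --pt "1 -0.001 0.0075 0 0 0 0"

```text
time_s: 9.23
tool_pos: [0.5205, 0.2427, 0.3544]
tool_rot: [-180.0, -0.0, -6.7]
force: [1.2, 1.7, -0.2]
grip_width: 0.0004
```

Emit:
jog_arm --pt "1 -0.001 0.0075 0 0 0 0" --pt "1 0 0.0075 0 0 0 0"

```text
time_s: 9.4
tool_pos: [0.5178, 0.2278, 0.3541]
tool_rot: [-180.0, 0.0, -6.7]
force: [1.4, 2.1, 0.6]
grip_width: 0.0005
```

Run:
```python
from h import *
o=status.get_obs();print(o['tool_pos'],o['tool_rot'],o['force'],o['grip_width'])
im,d=cams.read_camera('side'); cv2.imwrite('pics/s2.png',cv2.resize(im[100:300,200:450,::-1],None,fx=3,fy=3))
for n in('lever_tip',):
  for c in('side',):
    print(c,n,[(r['conf'],atz(c,*r['position'],.187)) for r in landmark_of(c,n)][:2])
```

```text
[0.51777118 0.22781637 0.35408944] [-1.79992751e+02  1.27903308e-02 -6.69258160e+00] [1.37846973 2.05278111 0.63084002] 0.000466549200869847
side lever_tip [(0.65, array([0.50923192, 0.19427551, 0.187     ]))]
```

View pics/s2.png

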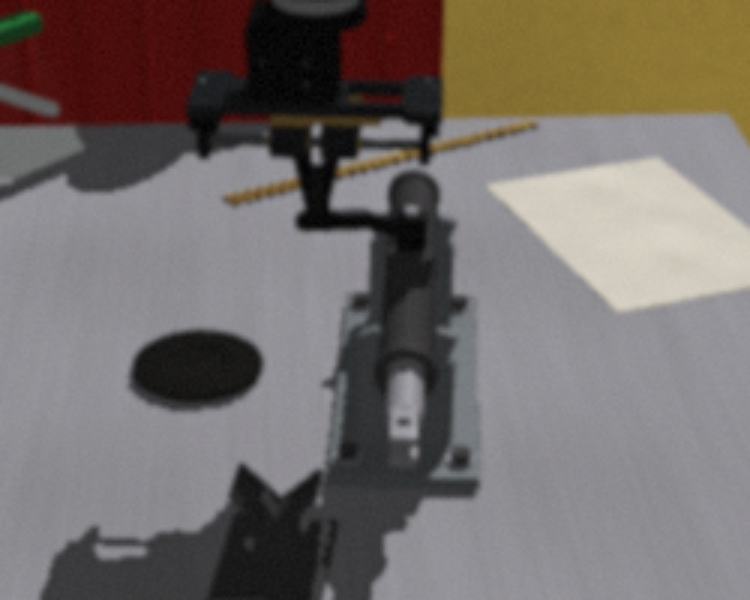

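The lever handle now stands about square to the sleeve ((300,220) to (410,235) in the crop), roughly 47° round. I'll push a little further, then go back to the bar.

Emit:
jog_arm --pt "1 0 0.0075 0 0 0 0" --pt "1 0.001 0.0075 0 0 0 0" --pt "1 0 0 0 0 0 0"

```text
time_s: 9.75
tool_pos: [0.5175, 0.2118, 0.3539]
tool_rot: [179.9, 0.0, -6.8]
force: [-0.2, -0.2, 0.6]
grip_width: 0.0007
```

Emit:
jog_arm --pt "1 0 -0.012 0 0 0 0" --pt "1 0 0 -0.02 0 0 0" --pt "1 0 0 -0.035 0 0 0" --pt "1 0 0 -0.007 0 0 0" --pt "1 0.012 0.027 0 0 0 0" --pt "0.5 0.016 0.038 0 0 0 0" --pt "0 0.016 0.038 0 0 0 0" --pt "0 0.016 0.038 0 0 0 0" --pt "0 0.01 0.023 0 0 0 0" --pt "0 0.003 0.006 0 0 0 0" --pt "0 0 0 0 0 0 0" --pt "0 0 0 0 0 0 0"

```text
time_s: 10.75
tool_pos: [0.5711, 0.0487, 0.4159]
tool_rot: [-180.0, 0.1, -6.7]
force: [-0.5, 1.5, -0.3]
grip_width: 0.0395
```

Emit:
jog_arm --pt "0 0.0018 0.005 0.01 0 0 0" --pt "0 0 0 0.02 0 0 0" --pt "0 0 0 0.025 0 0 0" --pt "0 0 0 0.03 0 0 0" --pt "0 0 0 0.03 0 0 0" --pt "0 0 0 0.02 0 0 0" --pt "0 0 0 0.01 0 0 0" --pt "1 0 0 0 0 0 0" --pt "1 0 0 0 0 0 0" --pt "1 0 0 0 0 0 0" --pt "1 0 0 0 0 0 0" --pt "1 0 0 0 0 0 0" --grip_force 45

```text
time_s: 11.75
tool_pos: [0.5731, 0.043, 0.2725]
tool_rot: [180.0, -0.1, -6.7]
force: [-1.0, 0.5, 0.2]
grip_width: 0.0618
```

Emit:
jog_arm --pt "1 0 0 0 0 0 0" --pt "1 0 0 0 0 0 0" --pt "1 0 0 0 0 0 0" --pt "1 0 0 0 0 0 0" --pt "1 0 0 0 0 0 0" --pt "1 0 0 0 0 0 0"

```text
time_s: 12.25
tool_pos: [0.5722, 0.0429, 0.2711]
tool_rot: [180.0, 0.1, -6.7]
force: [-2.3, -0.4, 1.1]
grip_width: 0.0267
```

Emit:
jog_arm --pt "1 0 0.003 0 0 0 0" --pt "1 0 0.004 0 0 0 0" --pt "1 0 0.004 0 0 0 0" --pt "1 0 0.004 0 0 0 0"

```text
time_s: 12.58
tool_pos: [0.5706, 0.0286, 0.2712]
tool_rot: [-179.9, 0.0, -6.6]
force: [-1.0, 4.3, 2.1]
grip_width: 0.0269
```

The bar slides now (about 4 N).

Emit:
jog_arm --pt "1 0 0.008 0 0 0 0" --pt "1 0 0.01 0 0 0 0" --pt "1 0 0.01 0 0 0 0" --pt "1 0 0.01 0 0 0 0" --pt "1 0 0.01 0 0 0 0" --pt "1 0 0.01 0 0 0 0" --pt "1 0 0.008 0 0 0 0" --pt "1 0 0.004 0 0 0 0" --pt "1 0 0 0 0 0 0"

```text
time_s: 13.33
tool_pos: [0.5624, -0.0439, 0.271]
tool_rot: [179.9, 0.0, -6.8]
force: [-0.8, -1.8, 0.1]
grip_width: 0.0268
```

```bash
cat >> h.py <<'E'
def bartip():
    d=np.median([cams.read_camera('top')[1] for _ in range(3)],axis=0);P=cloud('top',d).reshape(-1,3)
    m=(P[:,2]>.09)&(P[:,2]<.128)&(P[:,1]<.09)&(abs(P[:,0]-(.59+.1127*(P[:,1]-.2)))<.02); b=P[m]
    return np.sort(b[:,1])[:12],b
E
python3 - <<'E'
from h import *
o=status.get_obs();print(o['tool_pos'],o['tool_rot'],o['force'],o['grip_width'])
t,b=bartip();print(t)
im,d=cams.read_camera('top'); cv2.imwrite('pics/t3.png',cv2.resize(im[180:300,180:400,::-1],None,fx=3.5,fy=3.5))
E
```

```text
[ 0.56244617 -0.04393592  0.27096898] [ 1.79861424e+02  1.92893066e-02 -6.81970448e+00] [-0.84942207 -1.81268413  0.08514194] 0.02682995204884226
[-0.00787521 -0.00767011 -0.00748763 -0.00739042 -0.00726985 -0.00554251
 -0.00539153 -0.00523403 -0.00511536 -0.00499667 -0.00484602 -0.00469949]
```

View pics/t3.png

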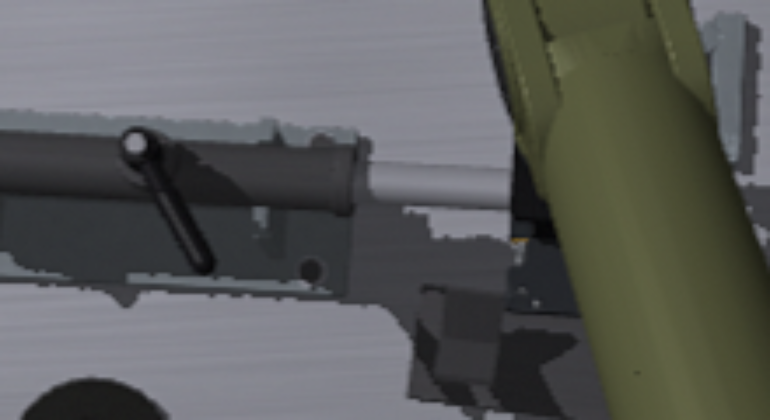

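Emit:
jog_arm --pt "1 0 0.005 0 0 0 0" --pt "1 0 0.007 0 0 0 0" --pt "1 0 0.006 0 0 0 0" --pt "1 0 0 0 0 0 0" --pt "1 0 0 0 0 0 0"

```text
time_s: 13.95
tool_pos: [0.5605, -0.0605, 0.2711]
tool_rot: [179.9, 0.0, -6.8]
force: [0.0, -0.6, 0.0]
grip_width: 0.0272
```

Emit:
jog_arm --pt "0 0 0 0 0 0 0" --pt "0 0 0 0 0 0 0" --pt "0 0 0 0 0 0 0" --pt "0 0 0 0 0 0 0" --pt "0 0 -0.01 0 0 0 0" --pt "0 0 -0.03 0 0 0 0" --pt "0 0 -0.03 0 0 0 0" --pt "0 0 -0.03 0 0 0 0" --pt "0 0 -0.025 0 0 0 0" --pt "0 0 -0.01 0 0 0 0" --pt "0 0 0 0 0 0 0"

```text
time_s: 14.87
tool_pos: [0.5759, 0.0786, 0.2714]
tool_rot: [-179.9, -0.0, -6.4]
force: [-0.1, -0.2, -0.3]
grip_width: 0.0852
```

Run:
```python
from h import *
o=status.get_obs();print(o['tool_pos'],o['tool_rot'],o['force'],o['grip_width'])
t,b=bartip();print(t)
im,d=cams.read_camera('side'); cv2.imwrite('pics/s4.png',cv2.resize(im[130:330,220:470,::-1],None,fx=3,fy=3))
```

```text
[0.57589079 0.07859774 0.27144896] [-1.79893258e+02 -1.26309345e-02 -6.35165290e+00] [-0.1058257  -0.23282507 -0.27548548] 0.0851809176672364
[-0.10465995 -0.10462065 -0.10450447 -0.10434054 -0.10419515 -0.10392666
 -0.10374403 -0.10372601 -0.1037046  -0.10268677 -0.1026058  -0.10238692]
```

View pics/s4.png

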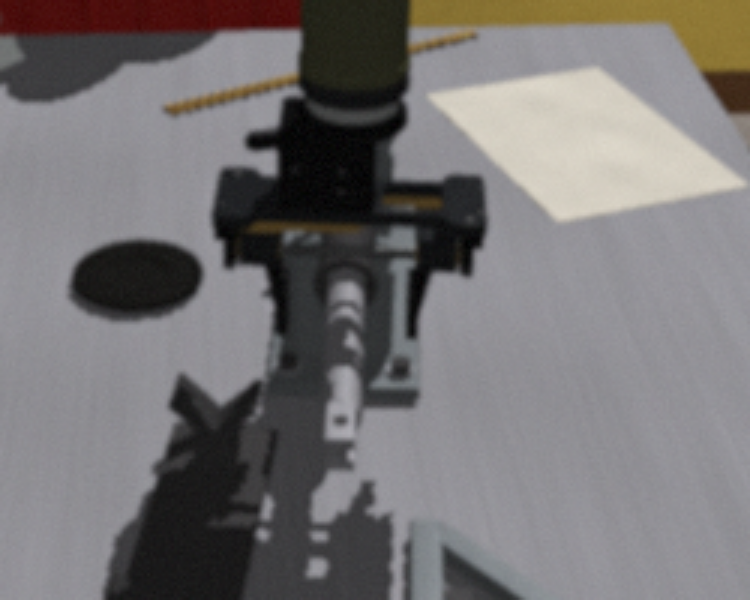

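The bar is still level. Its tip is at y = -0.105, so its centre is about 10 mm inside the mouth. The open gripper straddles the bar just ahead of the collar, so I'll regrasp here, near the centre.

Emit:
jog_arm --pt "1 0 0 0 0 0 0" --pt "1 0 0 0 0 0 0" --pt "1 0 0 0 0 0 0" --pt "1 0 0 0 0 0 0" --pt "1 0 0 0 0 0 0" --pt "1 0 0 0 0 0 0" --pt "1 0 0 0 0 0 0" --pt "1 0 0 0 0 0 0" --pt "1 0 0 0 0 0 0" --pt "1 0 0 0 0 0 0" --pt "1 0 0 0 0 0 0" --pt "1 0 0 0 0 0 0" --grip_force 60

```text
time_s: 16.07
tool_pos: [0.5757, 0.0748, 0.271]
tool_rot: [180.0, 0.1, -6.7]
force: [-3.0, -1.0, 2.2]
grip_width: 0.0263
```

Emit:
jog_arm --pt "1 0 0.003 -0.001 0 0 0" --pt "1 0 0.006 -0.001 0 0 0" --pt "1 0 0.008 0 0 0 0" --pt "1 0 0.01 0 0 0 0" --pt "1 0 0.01 0 0 0 0" --pt "1 0 0.01 0 0 0 0" --pt "1 0 0.008 0 0 0 0" --pt "1 0 0.005 0 0 0 0" --pt "1 0 0 0 0 0 0"

```text
time_s: 16.82
tool_pos: [0.5692, 0.0129, 0.273]
tool_rot: [179.9, 0.0, -6.8]
force: [0.0, -0.4, -4.6]
grip_width: 0.0264
```

Run:
```python
from h import *
o=status.get_obs();print(o['tool_pos'],o['tool_rot'],o['force'],o['wrist_torque'],o['grip_width'])
t,b=bartip();print(t)
for lo in np.arange(-.17,.09,.02):
    q=b[(b[:,1]>lo)&(b[:,1]<lo+.02)]
    if len(q)>5: print(round(lo+.01,3),np.percentile(q[:,2],90))
```

```text
[0.569186   0.01286125 0.27295444] [ 1.79925584e+02  1.69078501e-02 -6.84771024e+00] [ 0.04249613 -0.37543253 -4.6130759 ] [-0.16695942 -0.08254461  0.02349048] 0.026448640734013013
[-0.16526988 -0.16513347 -0.16486089 -0.16473912 -0.16464763 -0.16453321
 -0.16443922 -0.16390472 -0.1637881  -0.16345091 -0.16298533 -0.16271473]
-0.16 0.12509601677667775
-0.14 0.12540565489469646
-0.12 0.12478415376170504
-0.1 0.12436474044255626
0.06 0.12303100267586475
0.08 0.1232178631775519
```

Emit:
jog_arm --pt "1 0 0.005 0 0 0 0" --pt "1 0 0.01 0 0 0 0" --pt "1 0 0.013 0 0 0 0" --pt "1 0 0.015 0 0 0 0" --pt "1 0 0.015 0 0 0 0" --pt "1 0 0.015 0 0 0 0" --pt "1 0 0.015 0 0 0 0" --pt "1 0 0.012 0 0 0 0" --pt "1 0 0.007 0 0 0 0" --pt "1 0 0.003 0 0 0 0" --pt "1 0 0 0 0 0 0"

```text
time_s: 17.88
tool_pos: [0.5564, -0.095, 0.2731]
tool_rot: [180.0, 0.0, -6.8]
force: [-1.0, -0.2, -4.9]
grip_width: 0.0264
```

Emit:
jog_arm --pt "1 0 0.004 0 0 0 0" --pt "1 0 0.008 0 0 0 0" --pt "1 0 0.01 0 0 0 0" --pt "1 0 0.01 0 0 0 0" --pt "1 0 0.01 0 0 0 0" --pt "1 0 0.01 0 0 0 0" --pt "1 0 0.01 0 0 0 0" --pt "1 0 0.01 0 0 0 0" --pt "1 0 0.006 0 0 0 0" --pt "1 0 0.003 0 0 0 0" --pt "1 0 0 0 0 0 0"

```text
time_s: 18.8
tool_pos: [0.5468, -0.1757, 0.273]
tool_rot: [180.0, 0.0, -6.8]
force: [-0.7, -1.0, -4.0]
grip_width: 0.0268
```

Run:
```python
from h import *
o=status.get_obs();print(o['tool_pos'],o['tool_rot'],o['force'],o['wrist_torque'],o['grip_width'])
d=np.median([cams.read_camera('top')[1] for _ in range(3)],axis=0);P=cloud('top',d);np.save('Pb.npy',P)
b=P[205:275,260:520].reshape(-1,3); b=b[(b[:,2]>.085)&(b[:,2]<.135)&(abs(b[:,0]-(.59+.1127*(b[:,1]-.2)))<.02)]
for lo in np.arange(-.4,.11,.02):
    q=b[(b[:,1]>lo)&(b[:,1]<lo+.02)]
    if len(q)>5: print(round(lo+.01,3),len(q),np.percentile(q[:,2],90),q[:,0].mean())
print(np.sort(b[:,1])[:4])
im,d=cams.read_camera('side'); cv2.imwrite('pics/s5.png',im[:,:,::-1])
```

```text
[ 0.54681559 -0.17572907  0.27303518] [ 1.79987659e+02  8.50853920e-03 -6.77881244e+00] [-0.66803375 -1.02284647 -3.98480845] [-0.20484666 -0.08874267  0.01703848] 0.026759901019027064
-0.35 62 0.1259551317264611 0.5268638185187411
-0.33 96 0.12628303478897474 0.5289313903436562
-0.31 31 0.12700063226311675 0.531780840699527
-0.15 35 0.12377056262008375 0.5520113817898482
-0.13 111 0.12322686838433627 0.5501644831348727
-0.11 107 0.12311285865591182 0.5523106416364045
-0.09 110 0.12259924908636968 0.5540478484604429
-0.07 108 0.12241359559034862 0.5568299204769718
-0.05 108 0.12232693394204922 0.5582895614531466
-0.03 111 0.12285804143658718 0.5613321825214485
-0.01 104 0.12252939323638183 0.5631822409639871
0.01 110 0.12148274687363103 0.5651858380258322
0.03 103 0.121640112100137 0.5672271918066728
0.05 110 0.12111958923791458 0.5691463128647257
0.07 20 0.1191087175005707 0.5701711248476763
0.09 59 0.13326099083606074 0.5795913608584305
0.11 147 0.13304232116270645 0.5775277164060078
[-0.35464121 -0.35416906 -0.35408135 -0.35310523]
```

View pics/s5.png

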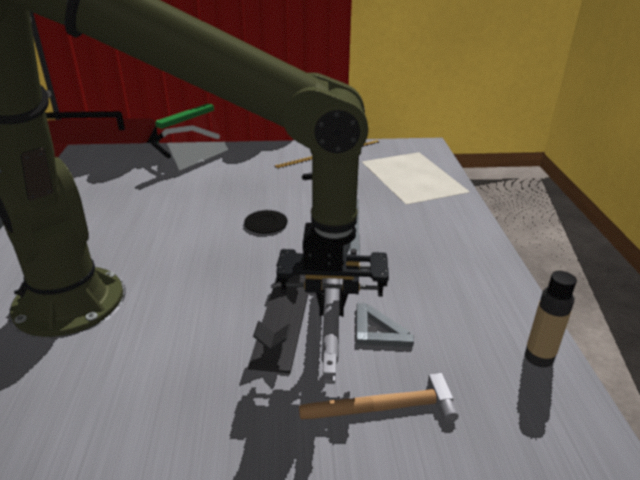

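The bar is fully out and held level: it spans y from -0.355 to about 0.073, with the collar at 0.093, and tilts about 0.6°. Now I'll carry it over the cradle.

Emit:
jog_arm --pt "1 -0.005 0 0 0 0 0" --pt "1 -0.01 0 0 0 0 0" --pt "1 -0.014 0 0 0 0 0" --pt "1 -0.016 0 0 0 0 0" --pt "1 -0.016 0 0 0 0 0" --pt "1 -0.016 0 0 0 0 0" --pt "1 -0.013 0 0 0 0 0" --pt "1 -0.008 -0.003 0 0 0 0" --pt "1 -0.0034 -0.007 0 0 0 0" --pt "1 0 -0.01 0 0 0 0" --pt "1 0 -0.01 0 0 0 0"

```text
time_s: 19.92
tool_pos: [0.4502, -0.1318, 0.2735]
tool_rot: [180.0, -0.1, -6.7]
force: [-0.4, 0.1, -5.6]
grip_width: 0.0263
```

Emit:
jog_arm --pt "1 0 -0.01 0 0 0 0" --pt "1 0 -0.006 0 0 0 0" --pt "1 0 -0.002 0 0 0 0.5" --pt "1 0 0 0 0 0 1" --pt "1 0 0 0 0 0 1.3" --pt "1 0 0 0 0 0 1" --pt "1 0 0 0 0 0 0.3" --pt "1 0 0 0 0 0 0" --pt "1 0 0 0 0 0 0"

```text
time_s: 20.67
tool_pos: [0.4519, -0.1155, 0.2731]
tool_rot: [180.0, 0.0, -10.8]
force: [-0.4, -0.9, -4.8]
grip_width: 0.0266
```

```bash
cat >> h.py <<'E'
def barfit(zc):
    from scipy.optimize import least_squares as LS
    d=np.median([cams.read_camera('top')[1] for _ in range(3)],axis=0);P=cloud('top',d)
    b=P[240:320,240:480].reshape(-1,3); b=b[(b[:,2]>zc+.004)&(b[:,2]<zc+.024)&(abs(b[:,0]-(.458+.19*(b[:,1]+.0835)))<.025)]
    g=lambda p:np.hypot(b[:,0]-p[0]-p[1]*(b[:,1]+.0835),b[:,2]-p[2]-p[3]*(b[:,1]+.0835))-.0142
    s=LS(g,[.458,.19,zc,0],loss='soft_l1',f_scale=.002)
    return s.x,np.sort(b[:,1])[[0,3,8,-8,-3,-1]],len(b),P
E
python3 - <<'E'
from h import *
o=status.get_obs();print(o['tool_pos'],o['tool_rot'],o['force'],o['wrist_torque'],o['grip_width'])
x,e,n,P=barfit(.109);print('x at y=-.0835, dx/dy, z, dz/dy',x,e,n)
im,d=cams.read_camera('top'); cv2.imwrite('pics/t6.png',cv2.resize(im[200:350,200:460,::-1],None,fx=3,fy=3))
E
```

```text
[ 0.45186392 -0.11551106  0.27311964] [ 1.79994415e+02  1.23304653e-03 -1.08260370e+01] [-0.39130379 -0.90071302 -4.84113972] [-0.17199529 -0.09553     0.04587524] 0.026638382232356345
x at y=-.0835, dx/dy, z, dz/dy [ 0.45821004  0.18203225  0.10867006 -0.01526303] [-0.29443972 -0.29303965 -0.29081128  0.11822322  0.12061598  0.12090461] 1371
```

View pics/t6.png

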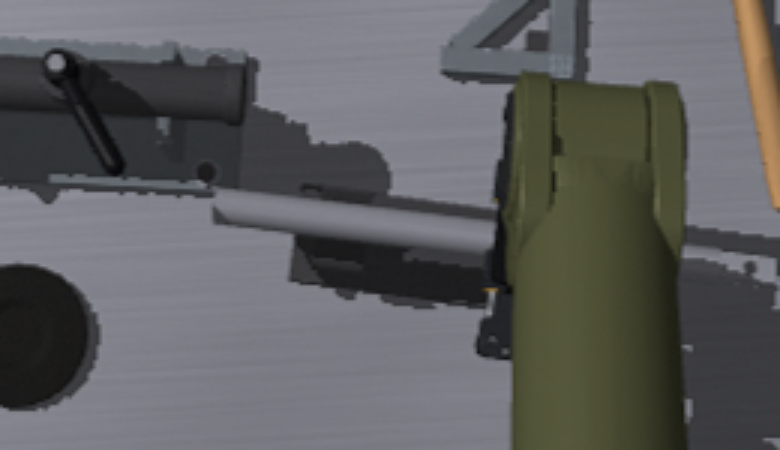

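The bar sits over the cradle: x is right to within 1 mm, yaw is 0.4° off, the centre is about 3 mm short, and the rear is 0.9° low. One small turn about tool x fixes both the tilt and the offset, then I'll lower it.

Emit:
jog_arm --pt "1 0 0 0 0.3 0 0.2" --pt "1 0 0 0 0.4 0 0.2" --pt "1 0 0 0.004 0.2 0 0" --pt "1 0 0 0.008 0 0 0" --pt "1 0 0 0.009 0 0 0" --pt "1 0 0 0.008 0 0 0" --pt "1 0 0 0.006 0 0 0" --pt "1 0 0 0.004 0 0 0" --pt "1 0 0 0.002 0 0 0" --pt "1 0 0 0 0 0 0"

```text
time_s: 21.7
tool_pos: [0.4519, -0.1144, 0.2316]
tool_rot: [-179.1, 0.1, -11.2]
force: [-0.6, -0.1, -5.2]
grip_width: 0.0265
```

Emit:
jog_arm --pt "1 0 0 0.001 0 0 0" --pt "1 0 0 0.001 0 0 0" --pt "1 0 0 0.001 0 0 0" --pt "1 0 0 0.001 0 0 0"

```text
time_s: 22.03
tool_pos: [0.4522, -0.1145, 0.2283]
tool_rot: [-179.1, -0.0, -11.2]
force: [0.0, 0.3, -4.4]
grip_width: 0.0268
```

Run:
```python
from h import *
o=status.get_obs();print(o['tool_pos'],o['tool_rot'],o['force'],o['wrist_torque'],o['grip_width'])
x,e,n,P=barfit(.064);print('x at y=-.0835, dx/dy, z, dz/dy',x,e,n)
```

```text
[ 0.45216909 -0.11454556  0.22832499] [-1.79119725e+02 -3.02086431e-02 -1.11996122e+01] [ 2.41014078e-03  2.92484915e-01 -4.43459855e+00] [-0.19620479 -0.04580008 -0.00755284] 0.026758139938631815
x at y=-.0835, dx/dy, z, dz/dy [ 4.58865825e-01  1.88005675e-01  6.42607612e-02 -6.30037190e-05] [-0.28889869 -0.28832321 -0.28668543  0.12173687  0.12235235  0.12304325] 1288
```

Emit:
jog_arm --pt "1 0 0 0.001 0 0 0" --pt "1 0 0 0.001 0 0 0" --pt "1 0 0 0.001 0 0 0" --pt "1 0 0 0 0 0 0"

```text
time_s: 22.52
tool_pos: [0.4519, -0.1144, 0.2249]
tool_rot: [-179.1, 0.0, -11.2]
force: [-0.3, 0.6, -4.5]
grip_width: 0.0265
```

Emit:
jog_arm --pt "1 0 0 0.001 0 0 0" --pt "1 0 0 0 0 0 0"

```text
time_s: 22.68
tool_pos: [0.4521, -0.1144, 0.2244]
tool_rot: [-179.1, 0.0, -11.2]
force: [-2.3, 0.8, 0.6]
grip_width: 0.0269
```

Emit:
jog_arm --pt "1 0 0 0.0005 0 0 0" --pt "1 0 0 0 0 0 0"

```text
time_s: 22.85
tool_pos: [0.4521, -0.1143, 0.2244]
tool_rot: [-179.1, 0.0, -11.2]
force: [-4.4, 1.2, 6.3]
grip_width: 0.0266
```

The vees now carry the bar. I'll ease the grip so it can settle, then open and withdraw.

Emit:
jog_arm --pt "1 0 0 0 0 0 0" --pt "1 -0.0003 0 0 0 0 0" --pt "1 -0.0003 0 0 0 0 0" --grip_force 5

```text
time_s: 23.1
tool_pos: [0.4517, -0.1143, 0.2239]
tool_rot: [-179.1, -0.0, -11.2]
force: [-2.8, -0.8, 1.6]
grip_width: 0.0277
```

Emit:
jog_arm --pt "0.6 0 0 0 0 0 0" --pt "0.4 0 0 0 0 0 0" --pt "0.2 0 0 0 0 0 0" --pt "0.1 0 0 0 0 0 0" --pt "0.1 0 0 0 0 0 0" --pt "0.1 0 0 0 0 0 0"

```text
time_s: 23.6
tool_pos: [0.4516, -0.1143, 0.2237]
tool_rot: [-179.1, -0.0, -11.2]
force: [-0.0, -0.9, -0.9]
grip_width: 0.0599
```

Run:
```python
from h import *
o=status.get_obs();print(o['tool_pos'],o['tool_rot'],o['force'],o['grip_width'])
x,e,n,P=barfit(.060);print('x at y=-.0835, dx/dy, z, dz/dy',x,e,n)
```

```text
[ 0.45158381 -0.11434505  0.22368334] [-1.79102077e+02 -1.95234522e-02 -1.11967021e+01] [-0.02653386 -0.91019045 -0.92628835] 0.05986923880137855
x at y=-.0835, dx/dy, z, dz/dy [ 4.57898853e-01  1.92443733e-01  5.97544640e-02 -3.53261806e-04] [-0.28956975 -0.28899354 -0.2871441   0.12225725  0.12279608  0.12311987] 1280
```

Emit:
jog_arm --pt "0 0 0 0 0 0 0" --pt "0 0 0 -0.006 0 0 0" --pt "0 0 0 -0.015 0 0 0" --pt "0 0 0 -0.025 0 0 0" --pt "0 0 0 -0.035 0 0 0" --pt "0 0 0 -0.035 0 0 0" --pt "0 0 0 -0.035 0 0 0" --pt "0 0 0 -0.02 0 0 0" --pt "0 0 0.02 -0.01 0 0 0" --pt "0 0 0.04 0 0 0 0" --pt "0 0 0.04 0 0 0 0" --pt "0 0 0.04 0 0 0 0"

```text
time_s: 24.75
tool_pos: [0.4234, -0.2554, 0.4036]
tool_rot: [-179.2, -0.1, -11.1]
force: [-0.3, 0.5, -0.4]
grip_width: 0.0871
```

Emit:
jog_arm --pt "0 0 0.04 0 0 0 0" --pt "0 0 0.04 0 0 0 0" --pt "0 0 0.03 0 0 0 0" --pt "0 0 0.01 0 0 0 0" --pt "0 0 0 0 0 0 0"

```text
time_s: 25.17
tool_pos: [0.3988, -0.3751, 0.4002]
tool_rot: [-179.1, 0.0, -11.5]
force: [-0.4, -0.2, -0.3]
grip_width: 0.0869
```

Run:
```python
from h import *
o=status.get_obs();print(o['time_s'],o['tool_pos'],o['force'],o['grip_width'])
x,e,n,P=barfit(.060);print('x at y=-.0835, dx/dy, z, dz/dy',x,e,n)
im,d=cams.read_camera('top'); cv2.imwrite('pics/t7.png',im[:,:,::-1])
```

```text
25.1667 [ 0.39883177 -0.3751443   0.40024092] [-0.39656003 -0.20501519 -0.25318377] 0.08691879788653403
x at y=-.0835, dx/dy, z, dz/dy [ 0.45792588  0.19185879  0.05971792 -0.00061832] [-0.29002074 -0.28936067 -0.28682412  0.12201199  0.12283389  0.12332617] 2026
```

View pics/t7.png

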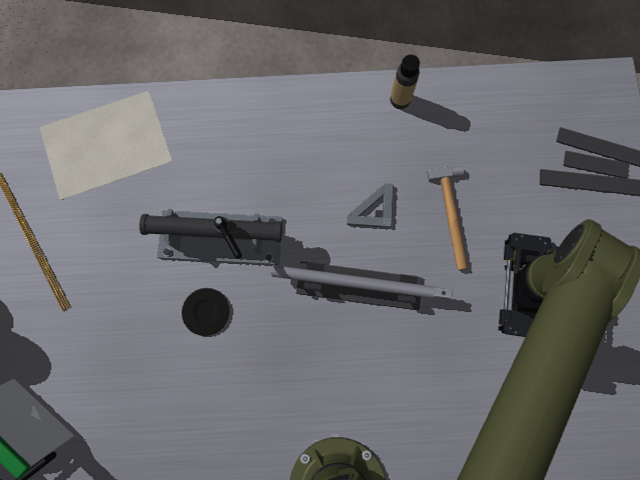

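The bar lies in both vees, from (272,272) to (452,293). The flap disc, magnet and hammer are where they were, and the arm is clear.

```bash
python3 -c "
from h import *
print(env.sign_off())"
```

```text
the job is handed in; nothing more can be done
None
```

The bar is out of the positioner and seated in both vees of the cradle. The job was handed in at about 25 s.

- **Clamp:** The first pull reached 21 N and the bar did not slide, so the lever was tight. I swung it anticlockwise by what I estimate was about 0.9–1.0 rad, and the bar then slid at about 4 N.
- **Drawing out:** I pulled until the bar's centre was about 10 mm inside the mouth, regrasped about 29 mm ahead of the centre, and drew it fully out. It never tilted more than about 0.9°, and I levelled it before lowering.
- **Setting down:** I lowered it in 1 mm steps until the vees carried the weight, then eased the grip and withdrew.

**Last checks:**
- The bar's axis is 59.7 mm above the bench (60 mm expected) and level within 0.04°.
- It is within about 1 mm of the cradle line and centred to within a few mm.
- In the last picture the flap disc, hammer and magnet look unmoved, and the arm is clear.
- The two cameras' estimates of the cradle centre differed by about 20 mm along its length. I used the centre from the depth fit to the vees, which lay between them.

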